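Lock the second rotary stage before a scan

TASK

Both rotary stages on the bench must be locked before the scan, but the push-push brake cap of one of them still stands up free. Find that one and click it with the closed fingers so that it stays down locked when you let go, then touch its top once more to feel that it is held, and move away. The brake of the other stage is locked already: do not let it spring up, and do not push the loose lens about.

Things in the scene. Friction and masses are not known exactly. Their poses are not given: they have to be found in the camera images.
- brake_a: One of two like round aluminium brake caps, 34 mm across, flat, on the black 72 mm square block (top at z = 42 mm) at the near end of a fixed rotary stage. Origin: centre of the cap's top face, z up; it slides straight down only. Top at z = 68 mm when free, 55.8 mm locked, 46.7 mm at the hard bottom. At the start one cap is free, the other locked. The stage's grey camera head begins 100 mm behind the cap, 76 mm high.
- brake_b: The other cap, alike in all, on the other stage (one left, one right). Push-push: press to within 1 mm of the bottom and let go, and it changes over: a free cap comes back only to the locked height, a locked one springs up free. Spring: 3 N at the free height, 8.5 N at the locked one, 13 N at the bottom. A touch under 8 N does not move a locked cap; one pressed less than 5 mm returns to locked.
- lens: Bystander: a loose black camera lens standing upright on the table, 60 mm in diameter, 68 mm high; origin at the centre of its underside, z up. Leave it where it is.

How it is judged:
On the way, in this order (a step that is already met when the one before it is completed fails the run):
1. the cap that stood free stays down at its locked height with the robot off it (height (world z) of brake_a between 0.053 and 0.0595 m and height (world z) of brake_b between 0.053 and 0.0595 m and contact force between each of the fingers, the arm and brake_a below 0.2 N), for 0.3 s.
2. the fingers touch that cap again while it stays locked (height (world z) of brake_a between 0.0515 and 0.0595 m and contact force between the fingers and brake_a above 0.3 N), for 0.04 s.
At the end, for the whole second after the job is handed in: Both caps stay at their locked height: tops between 53 and 59.5 mm above the table (height (world z) of brake_a between 0.053 and 0.0595 m and height (world z) of brake_b between 0.053 and 0.0595 m); the robot touches nothing.
It fails at once if the brake that was locked at the start springs up (cap top above 59.5 mm) (height (world z) of brake_b above 0.0595 m).
It fails at once if the lens is pushed more than 30 mm or tipped over (distance of lens from where it was at the start of the episode above 0.03 m or angle between lens's own z axis and vertical above 0.5 rad).
It also fails if it takes over 35 s, if anything falls off the work surface, if the arm or the gripper's body presses on something with over 40 N, if the wrist force passes 120 N, or if a joint passes its speed limit or range.

ROBOT

A 6-joint arm with a two-finger parallel gripper is mounted at the origin on the work surface. World frame = base frame: x ahead of the robot, y to its left, z up, the work surface at z = 0. Lengths are in m, angles in rad, forces in N, time in s.
With the tool pointing down it reaches from about 0.25 to 0.725 m from the base axis. Payload 4 kg.
Tool frame: the origin (TCP) lies midway between the tips of the shut fingers; the grasp point (between the pads) lies 19 mm behind it (bot.grasp_offset is the distance from the TCP to the grasp point, in m); z points along the fingers, y is the direction in which the jaws open and shut (so a half turn about z gives the same grasp; the last joint's range is limited). The gripper opens to 85 mm and grips with 20 to 120 N. Pads are 22 mm wide; open, the fingers measure 114 mm over their backs; the gripper's body (76 mm by 85 mm) begins 54 mm behind the grasp point. The pads swing forward as they close: fully open they stand 13 mm farther back than shut.
Start: joints at [1.148, 0.241, 0.005, 1.335, 0, 1.571], TCP at [0.205, 0.456, 0.231] pointing down, gripper open.
Joint ranges: [-2.72, 2.72], [-1.05, 1.87], [-1.09, 1.28], [-1.99, 2.15], [-1.42, 1.44], [-3.14, 3.14]. Speed limits (rad/s): [2.79, 2.79, 3.14, 3.14, 3.14, 3.14].

INTERFACE

Orientations are given as a unit quaternion [x, y, z, w].
In Python, from workcell import sensors, optics, bot gives the robot as it stands.
- The arm moves only by the tool apply_moves, never from a script. Its argument "plan" is one flat list of numbers, 6 for each row, row after row: the shift along the tool's x, y, z in m, then the turn, a rotation vector about the tool's x, y, z in rad. In form: [tx, ty, tz, ax, ay, az, tx, ty, tz, ax, ay, az, ...]. A call has 1 to 12 rows; each row is the pose to reach, as a shift and turn from the pose commanded when the call began, along the tool's axes at that moment; what a row does not reach only later rows make up. A row lasts 1/12 s, in which the tool goes at most 41.7 mm and 7.16 degrees, less where a joint would pass 70% of its speed; a pose out of reach is approached as far as the arm can. A call with a gripper value outside its range is refused whole. "grip" is the finger opening in m, from 0 to 0.0854, set as the call begins (left out, the last holds). The fingers move at their own pace and stop on an object; the grip force is fixed at half the most. Time passes only in rows, so rows that repeat a pose let the fingers close. It gives the time, the measured TCP pose, the force and the opening at its end, in the units of the state.
- sensors.get_obs(): the state, without advancing time (a new reading comes with each control period).
- optics.camera(name): name is "scene" or "top" or "wrist"; returns a dict with "pixels" (384x512x3 uint8, red, green, blue), "fx", "fy", "cx", "cy" (pixels), "pose" (4x4, takes a point from camera to world coordinates); the wrist camera has in their place "tool_from_camera" (4x4, takes a point from camera to tool coordinates, whose origin is the TCP and whose axes are the flange's). Camera axes: x right, y up, looking along -z (the intrinsics and any distortion apply to the point x, -y, -z); pixel columns grow to the right and rows downward; lengths in m; the calibration is good to about 2 mm. A picture is of the moment at which its call begins: read the wrist's pose just before it. There is no depth.
- bot.job_done(): hands the job in, once; it reports no verdict.
The state is a dict: "clock": time; "joint_pos": joint angles; "joint_vel": joint speeds; "tau": joint torques, N m; "eef_pos": TCP position; "tool_rot": TCP orientation; "ft_force": force on the tool from outside, world axes, zero at the start; "ft_torque": the same for the moment, N m; "grip_width": finger opening in m.
Only numpy, scipy, OpenCV 4.12 (cv2) and the standard library are available. Lean on these libraries where they do the work, as an engineer would, in place of code of your own. Each camera call takes 0.05 s, during which the arm holds its last target.

## Working session

There is one attempt and no reset: what is moved stays moved. The work goes in short steps, Python scripts to look and compute and a tool call to move; the robot and the scene stay as the last step left them, time stands still between calls to the robot, and variables do not carry over. Pictures are saved under pics/ and viewed, and the job is handed in when it is done.

Besides the shell and the picture viewer there is one more tool, called after "Call:" as name(argument=value, ...) on one line, values as JSON. apply_moves: Moves the arm, as the interface text tells. Its arguments: {"type":"object","properties":{"plan":{"type":"array","items":{"type":"number"}},"grip":{"type":"number"}},"required":["plan"]}

```bash
mkdir -p pics; ls; python3 - <<'E'
from workcell import sensors, optics, bot
import cv2, numpy as np
o=sensors.get_obs()
for k in o: print(k,np.round(o[k],4))
for n in ["scene","top"]:
    c=optics.camera(n); cv2.imwrite(f"pics/{n}1.png",c["pixels"][:,:,::-1])
    print(n,{k:(np.round(v,4).tolist()) for k,v in c.items() if k!="pixels"})
E
```

```text
pics
clock 0.0
joint_pos [1.148  0.2414 0.0037 1.3352 0.     1.5708]
joint_vel [ 0.0008  0.0001 -0.0024  0.0021  0.0017 -0.0013]
tau [ 8.00000e-04 -3.72317e+01  2.52409e+01  1.70000e-02 -1.00000e-04
 -0.00000e+00]
eef_pos [0.2049 0.4554 0.2304]
tool_rot [ 2.098e-01  9.777e-01 -1.000e-03 -2.000e-04]
ft_force [0.6469 0.5411 1.0037]
ft_torque [-0.0396 -0.0104  0.0225]
grip_width 0.0858
scene {'fx': 487.5463, 'fy': 487.5463, 'cx': 248.8247, 'cy': 198.838, 'pose': [[-0.6995, -0.5218, 0.4883, 0.9446], [0.7146, -0.5183, 0.4698, 0.4193], [0.008, 0.6776, 0.7354, 0.7164], [0.0, 0.0, 0.0, 1.0]]}
top {'fx': 473.1874, 'fy': 473.1874, 'cx': 249.7459, 'cy': 197.8477, 'pose': [[-0.0197, 0.9864, -0.1633, 0.3583], [-0.9995, -0.0156, 0.0264, 0.0049], [0.0235, 0.1637, 0.9862, 1.013], [0.0, 0.0, 0.0, 1.0]]}
```

View pics/scene1.png

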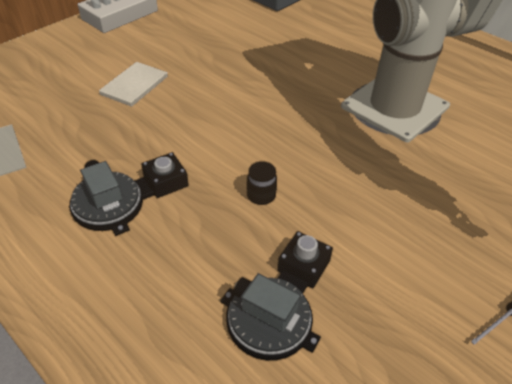

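View pics/top1.png

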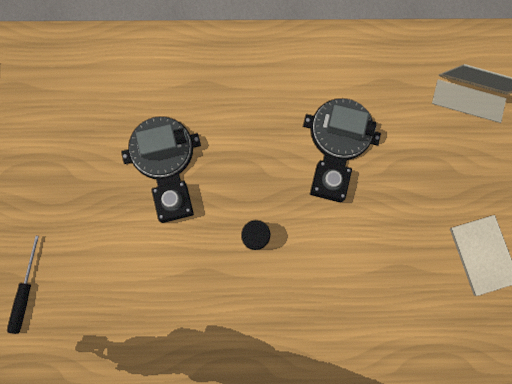

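The top view shows the left stage's cap at about (170,199), the right stage's cap at (333,179) and the lens at (256,235). In the scene view the same caps are at (307,248) and (164,165). I'll enlarge both to compare their heights.

```bash
cat > h.py <<'E'
import numpy as np, cv2
def proj(c,P):
    T=np.linalg.inv(c["pose"]); p=(T[:3,:3]@np.asarray(P).T).T+T[:3,3]
    return np.c_[c["cx"]+c["fx"]*p[:,0]/-p[:,2], c["cy"]+c["fy"]*(-p[:,1])/-p[:,2]]
def ray(c,u,v,z):
    d=c["pose"][:3,:3]@np.array([(u-c["cx"])/c["fx"],-(v-c["cy"])/c["fy"],-1]); o=c["pose"][:3,3]
    return o+d*(z-o[2])/d[2]
E
python3 - <<'E'
from workcell import sensors, optics, bot
import cv2, numpy as np
from h import *
s=optics.camera("scene"); t=optics.camera("top")
print([k for k in s])
def crop(c,u,v,r=28): 
    return cv2.resize(c["pixels"][v-r:v+r,u-r:u+r,::-1],(380,380),interpolation=cv2.INTER_CUBIC)
im=np.vstack([np.hstack([crop(s,307,252),crop(s,164,170)])]); cv2.imwrite("pics/cs.png",im)
im=np.hstack([crop(t,170,199),crop(t,333,179)]); cv2.imwrite("pics/ct.png",im)
for n,ut,us in [("L",(170,199),(307,243)),("R",(333,179),(164,162))]:
  for z in (.0558,.068):
    p=ray(t,*ut,z); print(n,z,p.round(4),"in scene",proj(s,[p]).round(1))
E
```

```text
['pixels', 'fx', 'fy', 'cx', 'cy', 'pose']
L 0.0558 [0.5169 0.1422 0.0558] in scene [[305.5 246.6]]
L 0.068 [0.5149 0.1405 0.068 ] in scene [[306.2 240.9]]
R 0.0558 [ 0.5536 -0.1941  0.0558] in scene [[162.9 161.2]]
R 0.068 [ 0.5511 -0.1916  0.068 ] in scene [[163.9 156.7]]
```

View pics/cs.png

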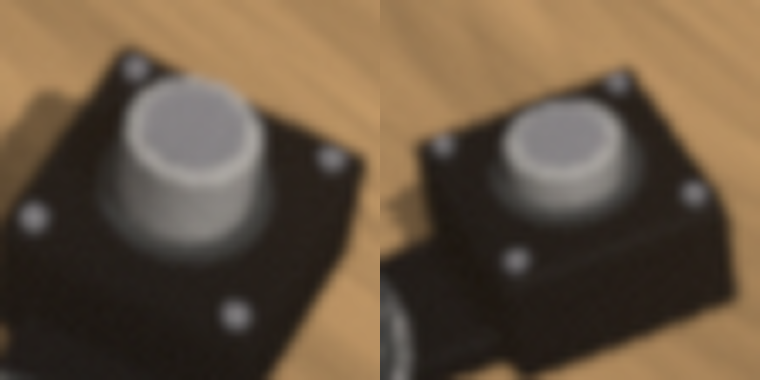

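View pics/ct.png

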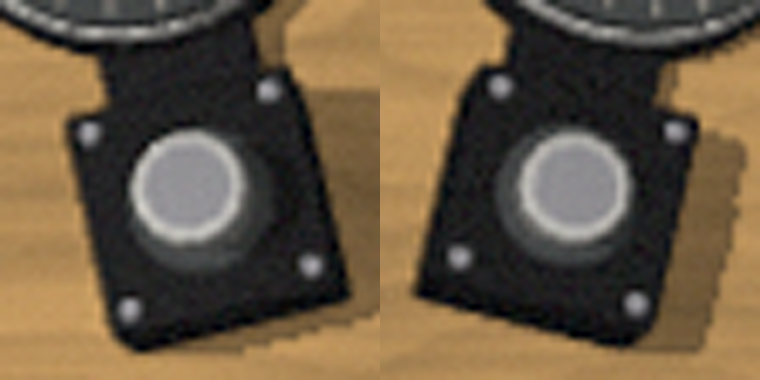

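The left cap (scene crop at 307,243) shows a tall side wall, and the right one (163,163) is low. After allowing for a shared ~2 px bias, left fits z = 68 mm and right fits 55.8 mm. So the left cap, brake_a, is the free one. Next I'll work out the move.

```bash
python3 - <<'E'
from workcell import sensors, optics, bot
import numpy as np
from h import *
from scipy.spatial.transform import Rotation as R
s=optics.camera("scene"); t=optics.camera("top")
a=ray(t,169.6,198.3,.068); b=ray(s,307.7,243.3,.068); print(a,b)
p=(a+b)/2
o=sensors.get_obs(); Rm=R.from_quat(o["tool_rot"])
print(Rm.as_matrix().round(3)); 
print("lens",ray(t,256,235,.068))
p[2]=.12; print("tool shift to above", Rm.inv().apply(p-o["eef_pos"]).round(4))
E
```

```text
[0.51634261 0.14130105 0.068     ] [0.51698105 0.14552057 0.068     ]
[[-0.912  0.41  -0.   ]
 [ 0.41   0.912 -0.001]
 [-0.    -0.001 -1.   ]]
lens [ 0.43922454 -0.03138864  0.068     ]
tool shift to above [-0.4123 -0.1569  0.1111]
```

Call:
apply_moves(plan=[-0.035,-0.013,0.005,0,0,0,-0.07,-0.027,0.01,0,0,0,-0.105,-0.04,0.02,0,0,0,-0.14,-0.053,0.03,0,0,0,-0.175,-0.067,0.04,0,0,0,-0.21,-0.08,0.05,0,0,0,-0.245,-0.093,0.06,0,0,0,-0.28,-0.107,0.07,0,0,0,-0.315,-0.12,0.08,0,0,0,-0.35,-0.133,0.09,0,0,0,-0.385,-0.147,0.1,0,0,0,-0.412,-0.157,0.1,0,0,0], grip=0)

```text
clock: 1.3
eef_pos: [0.5168, 0.141, 0.1291]
tool_rot: [0.211, 0.978, -0.001, -0.001]
ft_force: [0.9, -1.1, 0.4]
grip_width: -0.0003
```

Call:
apply_moves(plan=[0,0,0,0,0,0,0,0,0,0,0,0,0,0,0,0,0,0,0,0,0,0,0,0])

```text
clock: 1.63
eef_pos: [0.5157, 0.1445, 0.1314]
tool_rot: [0.209, 0.978, 0.0, -0.0]
ft_force: [0.8, -0.6, 0.1]
grip_width: -0.0001
```

```bash
python3 - <<'E'
from workcell import sensors, optics, bot
import numpy as np, cv2
from h import *
from scipy.spatial.transform import Rotation as R
o=sensors.get_obs(); print(o)
c=optics.camera("wrist"); cv2.imwrite("pics/w1.png",c["pixels"][:,:,::-1])
T=np.eye(4);T[:3,:3]=R.from_quat(o["tool_rot"]).as_matrix();T[:3,3]=o["eef_pos"]
c["pose"]=T@c["tool_from_camera"]
print(proj(c,[[.5167,.1434,.068],[.5167,.1434,.0558], list(o["eef_pos"])]))
s=optics.camera("scene");cv2.imwrite("pics/s2.png",s["pixels"][:,:,::-1])
E
```

```text
{'clock': 1.6333, 'joint_pos': array([ 2.73098701e-01,  3.73639813e-01, -7.80021345e-02,  1.11945375e+00,
        2.94078999e-04,  6.94564378e-01]), 'joint_vel': array([ 0.00879535, -0.00595526, -0.00198518, -0.00150463, -0.00023678,
       -0.00196423]), 'tau': array([-5.25365230e-01, -4.15128458e+01,  2.35552400e+01, -1.84263673e-02,
       -2.26003263e-02,  2.25109237e-03]), 'eef_pos': array([0.51571009, 0.14454157, 0.13143867]), 'tool_rot': array([ 2.09176600e-01,  9.77877859e-01,  6.05313454e-05, -2.00905313e-04]), 'ft_force': array([ 0.76558064, -0.55473257,  0.10569796]), 'ft_torque': array([0.0024441 , 0.04388889, 0.01904104]), 'grip_width': -0.00013493768185535797}
[[251.29880088 201.04033075]
 [251.2918792  195.77581904]
 [252.41679381 238.60185381]]
```

View pics/w1.png

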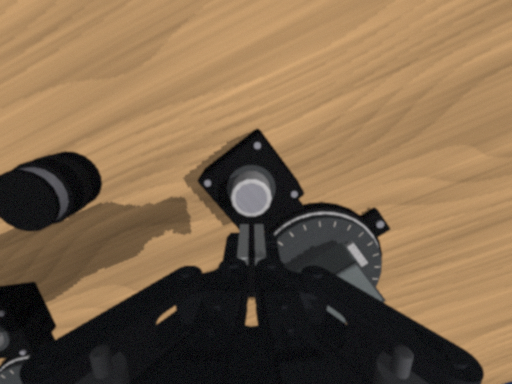

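View pics/s2.png

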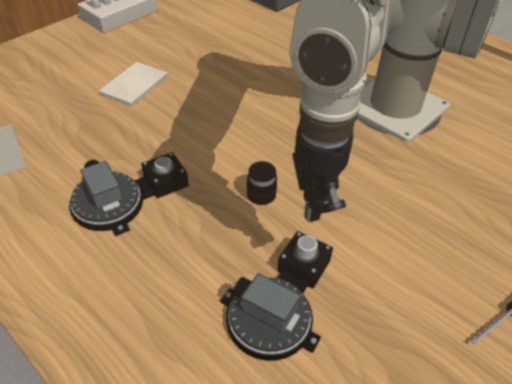

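```bash
python3 - <<'E'
from workcell import sensors, optics, bot
import numpy as np, cv2
from h import *
from scipy.spatial.transform import Rotation as R
o=sensors.get_obs()
c=optics.camera("wrist")
T=np.eye(4);T[:3,:3]=R.from_quat(o["tool_rot"]).as_matrix();T[:3,3]=o["eef_pos"]
c["pose"]=T@c["tool_from_camera"]
p=ray(c,251.5,195,.068);print(p, o["eef_pos"])
print(T[:3,:3].T@(p-o["eef_pos"]), T[:3,:3].T@(np.array([.5167,.1434,.068])-o["eef_pos"]))
im=c["pixels"][150:245,190:320,::-1]; cv2.imwrite("pics/w2.png",cv2.resize(im,None,fx=6,fy=6,interpolation=cv2.INTER_CUBIC))
E
```

```text
[0.51206208 0.14597343 0.068     ] [0.5157462  0.14482264 0.13160911]
[ 0.00383494 -0.00046882  0.06360888] [-0.0014496  -0.00092331  0.06360895]
```

View pics/w2.png

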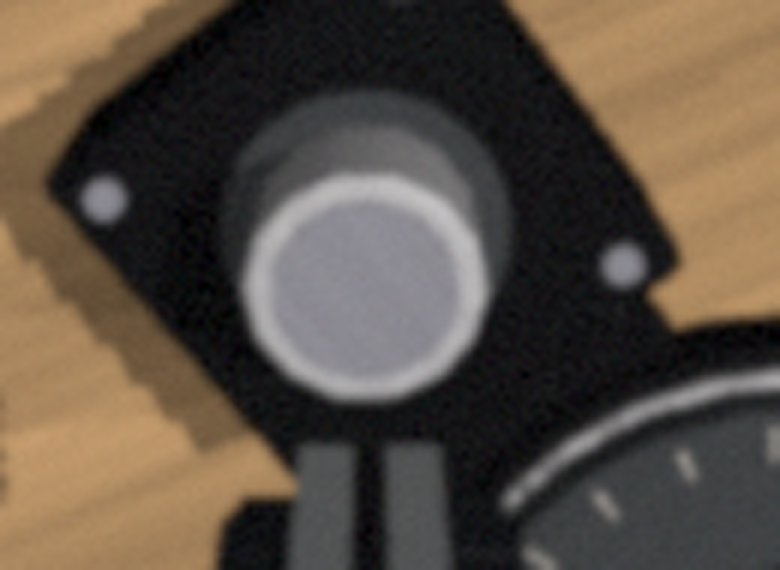

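The cap stands tall in the wrist view with its top at (251,198), within about 1 mm of being under the TCP. I'll go straight down in stages.

Call:
apply_moves(plan=[0,0,0.025,0,0,0,0,0,0.045,0,0,0,0,0,0.055,0,0,0,0,0,0.06,0,0,0,0,0,0.066,0,0,0,0,0,0.07,0,0,0,0,0,0.074,0,0,0,0,0,0.078,0,0,0,0,0,0.08,0,0,0,0,0,0.08,0,0,0,0,0,0.08,0,0,0])

```text
clock: 2.7
eef_pos: [0.5159, 0.1442, 0.053]
tool_rot: [0.21, 0.978, 0.0, -0.0]
ft_force: [-5.5, 0.5, 8.8]
grip_width: 0.0002
```

Call:
apply_moves(plan=[0,0,0.002,0,0,0,0,0,0.004,0,0,0,0,0,0.005,0,0,0,0,0,0.005,0,0,0,0,0,0.005,0,0,0])

```text
clock: 3.12
eef_pos: [0.516, 0.1442, 0.0484]
tool_rot: [0.21, 0.978, 0.001, -0.0]
ft_force: [-7.2, -0.1, 11.9]
grip_width: -0.0
```

Call:
apply_moves(plan=[0,0,0.001,0,0,0,0,0,0.002,0,0,0,0,0,0.003,0,0,0,0,0,0.003,0,0,0,0,0,0.003,0,0,0])

```text
clock: 3.53
eef_pos: [0.5161, 0.1442, 0.0467]
tool_rot: [0.21, 0.978, 0.001, 0.0]
ft_force: [-9.1, -1.6, 19.0]
grip_width: -0.0001
```

A force of 19 N at z = 46.7 mm is the hard bottom. I'll retract straight up.

Call:
apply_moves(plan=[0,0,-0.006,0,0,0,0,0,-0.014,0,0,0,0,0,-0.03,0,0,0,0,0,-0.05,0,0,0,0,0,-0.07,0,0,0,0,0,-0.07,0,0,0,0,0,-0.07,0,0,0,0,0,-0.07,0,0,0,0,0,-0.07,0,0,0,0,0,-0.07,0,0,0])

```text
clock: 4.37
eef_pos: [0.5157, 0.1435, 0.1122]
tool_rot: [0.21, 0.978, -0.001, -0.001]
ft_force: [1.3, -0.2, 0.2]
grip_width: -0.0
```

```bash
python3 - <<'E'
from workcell import sensors, optics, bot
import numpy as np, cv2
o=sensors.get_obs(); print(o["eef_pos"],o["ft_force"])
c=optics.camera("wrist")
im=c["pixels"][150:245,190:320,::-1]; cv2.imwrite("pics/w3.png",cv2.resize(im,None,fx=6,fy=6,interpolation=cv2.INTER_CUBIC))
E
```

```text
[0.51570765 0.14351543 0.11218085] [ 1.26492458 -0.19902362  0.20372752]
```

View pics/w3.png

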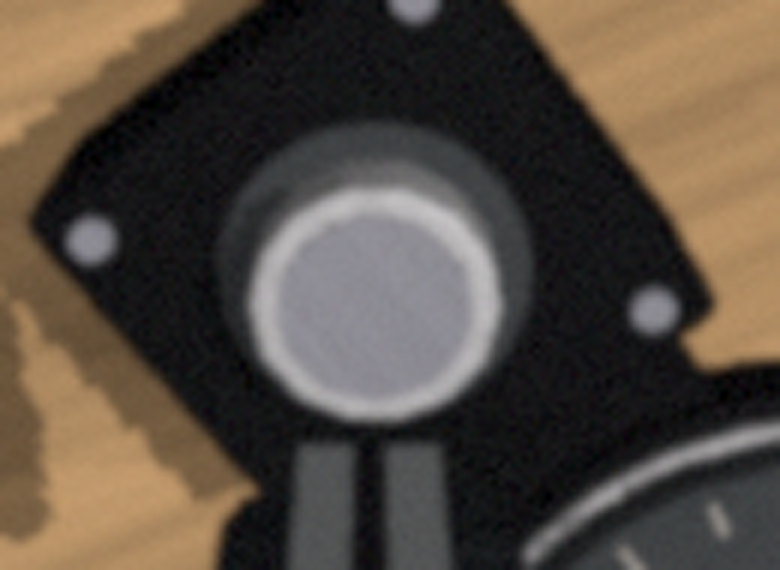

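The cap now sits low (top at about (252,201) in the full frame), so it is locked. Next is the gentle second touch.

Call:
apply_moves(plan=[0,0,0.02,0,0,0,0,0,0.04,0,0,0,0,0,0.05,0,0,0,0,0,0.054,0,0,0,0,0,0.056,0,0,0,0,0,0.057,0,0,0,0,0,0.058,0,0,0,0,0,0.058,0,0,0,0,0,0.058,0,0,0])

```text
clock: 5.17
eef_pos: [0.5171, 0.1439, 0.0561]
tool_rot: [0.21, 0.978, 0.0, 0.001]
ft_force: [-0.5, 0.6, -0.6]
grip_width: -0.0002
```

Call:
apply_moves(plan=[0,0,0.0005,0,0,0,0,0,0.001,0,0,0,0,0,0.001,0,0,0,0,0,0.001,0,0,0])

```text
clock: 5.5
eef_pos: [0.5171, 0.1439, 0.0557]
tool_rot: [0.21, 0.978, 0.0, 0.001]
ft_force: [-2.3, -0.2, 6.6]
grip_width: 0.0003
```

The touch reads 6.6 N at z = 55.7 mm and the cap doesn't give, so it is held. I'll move away.

Call:
apply_moves(plan=[0,0,-0.01,0,0,0,0,0,-0.04,0,0,0,0,0,-0.08,0,0,0,0.03,0.01,-0.12,0,0,0,0.07,0.025,-0.13,0,0,0,0.11,0.04,-0.13,0,0,0,0.145,0.055,-0.13,0,0,0,0.18,0.07,-0.13,0,0,0,0.18,0.07,-0.13,0,0,0,0.18,0.07,-0.13,0,0,0,0.18,0.07,-0.13,0,0,0,0.18,0.07,-0.13,0,0,0])

```text
clock: 6.5
eef_pos: [0.3818, 0.2808, 0.1845]
tool_rot: [0.21, 0.978, -0.0, 0.0]
ft_force: [0.4, -0.8, 0.2]
grip_width: -0.0
```

```bash
python3 - <<'E'
from workcell import sensors, optics, bot
import numpy as np, cv2
o=sensors.get_obs(); print(o["eef_pos"],o["ft_force"],abs(o["joint_vel"]).max())
t=optics.camera("top");s=optics.camera("scene")
def crop(c,u,v,r=28): 
    return cv2.resize(c["pixels"][v-r:v+r,u-r:u+r,::-1],(380,380),interpolation=cv2.INTER_CUBIC)
cv2.imwrite("pics/s4.png",np.hstack([crop(s,307,252),crop(s,164,170)]))
cv2.imwrite("pics/t4.png",t["pixels"][:,:,::-1])
E
```

```text
[0.38184807 0.28075508 0.1845013 ] [ 0.39727547 -0.8022445   0.24642771] 0.01807692503105287
```

View pics/s4.png

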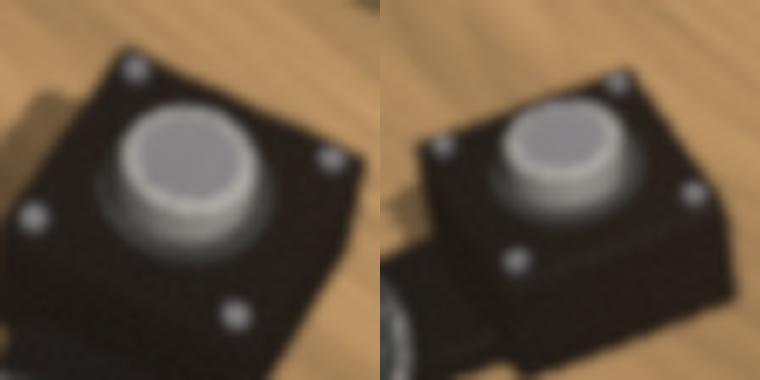

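View pics/t4.png

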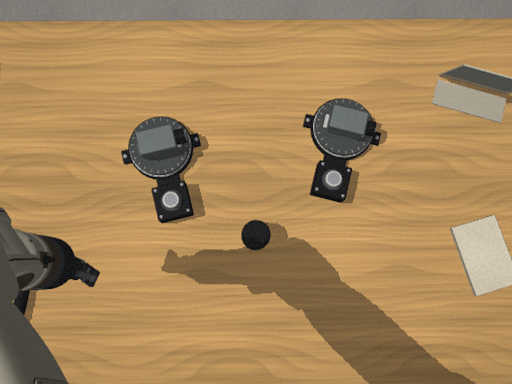

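Both caps are low: the left one's top moved down about 4 px in the scene view, and the right one hasn't changed. The lens is still at (256,235) and the arm is clear.

```bash
python3 -c "
from workcell import bot
print(bot.job_done())"
```

```text
the job is handed in; nothing more can be done
None
```

The left stage's brake cap was the free one. I clicked it down, felt that it held, moved away and handed the job in; no verdict was reported.

- **Click:** I pressed the cap with closed fingers until it reached the hard bottom (19 N at a TCP height of 46.7 mm). The wrist picture then showed it sitting low. My first two presses were too shallow (8.8 N and 11.9 N), so I went deeper in the same stroke.
- **Second touch:** The fingers met the top at a TCP height of 55.7 mm with 6.6 N and it did not give. I had to go 1 mm lower for this, because the first approach stopped at 56.1 mm with no clear contact.
- **Final pictures:** Both caps are low, the right cap looks unchanged, the lens is at the same pixel position as at the start, and the arm is clear with about 1 N of force noise.
- **Disagreement:** The cameras differed by 1–4 mm on where the cap was, which is small against its 34 mm width.

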